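# Tap the sample tubes home in the registration rack

### The arm

A 6-joint arm with a two-finger parallel gripper is mounted at the origin on the work surface. World frame = base frame: x ahead of the robot, y to its left, z up, the work surface at z = 0. Lengths are in m, angles in degrees, forces in N, time in s.
With the tool pointing down it reaches from about 0.4 to 0.825 m from the base axis. Payload 7 kg.
Tool frame: the origin (TCP) lies between the finger pads; the fingertips stand r.nose_length ahead of it and the grasp point (between the pads) lies 2 mm behind it (r.nose_length is the distance from the TCP to the fingertips, in m); y points along the fingers, x is the direction in which the jaws open and shut, and the axes are right-handed (so a half turn about y gives the same grasp; the last joint's range is limited). The gripper opens to 88 mm and grips with 3 to 60 N. Pads are 19 mm wide; open, the fingers measure 130 mm over their backs; the gripper's body (78 mm by 193 mm) begins 47 mm behind the grasp point.
Start: joints at [90.648, 20.546, 0.682, 0, -70.136, -16.507], TCP at [0.184, 0.649, 0.244] pointing down, gripper open.
Joint ranges: [-176.03, 176.03], [-82.01, 121.73], [-58.28, 71.71], [-173.87, 95.51], [-174.79, -0.11], [-173.66, 173.66]. Speed limits (degrees/s): [136.94, 136.94, 172.46, 180, 180, 180].

### API

Orientations are given as [roll, pitch, yaw] about the fixed x, y, z axes, in that order (R = Rz(yaw) Ry(pitch) Rx(roll)).
In Python, from plant import readout, vision, r, spotter gives the robot as it stands.
- The arm moves only by the tool servo_tool, never from a script. Its argument "steps" is a list that holds one entry, the list of rows, each a list of 6 numbers: the shift along the tool's x, y, z in m, then the turn, a rotation vector about the tool's x, y, z in rad. A call has 1 to 20 rows; each row shifts and turns the commanded pose from where the row before left it, along the tool's axes as they then stand; what a row does not reach is not made up. A row lasts 1/10 s, in which the tool goes at most 50 mm and 8.59 degrees, less where a joint would pass 70% of its speed; a pose out of reach is approached as far as the arm can. A call with a gripper value outside its range is refused whole. "jaw" is the closure in counts, from 0 (fully open) to 255 (shut), set as the call begins (left out, the last holds). The fingers move at their own pace and stop on an object; "grip_force" is the grip in N (left out, the last holds). Time passes only in rows, so rows that do not move let the fingers close. It gives the time, the measured TCP pose, the force and the opening at its end, in the units of the state.
- readout.get_state(): the state, without advancing time (a new reading comes with each control period).
- vision.capture(name): name is "side" or "top" or "wrist"; returns a dict with "img" (480x640x3 uint8, red, green, blue), "fx", "fy", "cx", "cy" (pixels), "rvec" (rotation vector, rad) and "tvec" (3), from world to camera coordinates, as OpenCV has them; the wrist camera has in their place "tool_from_camera" (4x4, takes a point from camera to tool coordinates, whose origin is the TCP and whose axes are the tool frame's). Camera axes: x right, y down, z forward; pixel columns grow to the right and rows downward; lengths in m; the calibration is good to about 2 mm. A picture is of the moment at which its call begins: read the wrist's pose just before it. There is no depth.
- r.close_job(): hands the job in, once; it reports no verdict.
Trained networks look in the newest picture that a camera, given by its name, has taken for a name from the list of things; names that differ only in an ending like _2 or _b are one class to them, and where a whole thing is asked for, a point or a joint stands for the part that bears it (a point fixed in the world has none). Each returns a list of dicts, best first, with "conf" (0 to 1); they miss things now and then, are a little off and sometimes report something else, mostly with a low value. They report only what shows in the picture. A call takes as long as a camera call.
- spotter.search_frame(camera, thing): "uv" ([column, row] in pixels, amid what is visible of it).
- spotter.silhouettes(camera, thing): "region" (480x640 bool, what is visible of it) and "uv" ([column, row] in pixels, amid what is visible of it).
The state is a dict: "time_s": time; "joints": joint angles; "qd": joint speeds; "joint_torque": joint torques, N m; "tcp_pos": TCP position; "eef_rot": TCP orientation; "contact_force": force on the tool from outside, world axes, zero at the start; "moment": the same for the moment, N m; "gripper_width": finger opening in m.
Only numpy, scipy, OpenCV 4.12 (cv2) and the standard library are available. Lean on these libraries where they do the work, as an engineer would, in place of code of your own. Each camera call takes 0.05 s, during which the arm holds its last target.

### The job

Three of the sample tubes in the blue rack still stand proud, and the reader under the rack registers each tube as it bottoms out. With the closed fingertips, tap them straight down one at a time until each collar rests on the rack: first the tube with the wide flat cap, then the one with the ball-shaped cap, last the one with the tall slim cap. Press gently, do not take hold of or pull up any tube, leave the two tubes that are already home, the bottle and the mouse alone, and finish clear of everything.

Things in the scene. Friction and masses are not known exactly. Their poses are not given: they have to be found in the camera images.
- rack: fixed registration rack: ivory reader base 140 x 205 x 30 mm under a light-blue open rack, top plate 125 x 190 mm, its face 85 mm above the bench. Origin: centre of the underside; x across its 2 rows, y along its 3 columns, z up. Six wells at x = +-31, y = -62, 0, 62 mm, one empty; which tube is in which well varies
- wide_top (a point): top centre of the wide flat cap: a disc 42 mm in diameter, 12 mm thick, on a tube with a collar 23 mm in diameter. The caps sit on springy black rubber necks 9 mm high. This point is 25 mm above the underside of the collar, so it is 110 mm above the bench when the tube is home and higher when it stands proud. z up
- ball_top (a point): topmost point of the ball-shaped cap: a ball 32 mm in diameter. 45 mm above the underside of the collar, so 130 mm above the bench when home. z up
- slim_top (a point): top centre of the tall slim cap: an upright cylinder 17 mm in diameter, 36 mm tall. 49 mm above the underside of the collar, so 134 mm above the bench when home. z up
- wide (a joint): how far the wide-capped tube stands proud (m): 0 when home (collar on the rack, a firm stop), 0.014 to 0.024 at the start, up to 0.050 if pulled. It slides straight up and down only, stays where it is left, and takes about 3 N to move slowly. While pressed, the cap sinks on its neck by about 1 mm for each 3 N (8 mm at most), and springs back when let go
- ball (a joint): the same for the ball-capped tube
- slim (a joint): the same for the slim-capped tube
- seated_a: a tube that is already home, with a plain low cap 20 mm in diameter whose top is 99 mm above the bench. Fixed. Origin: centre of the underside of its collar, on the rack's top face
- seated_b: a second tube already home, just like seated_a
- bottle: bystander: loose upright clear bottle, 54 mm in diameter, 125 mm high, white cap, standing beside one end of the rack. Origin: centre of its underside
- mouse: bystander: loose black computer mouse, 100 x 58 mm, 34 mm high, lying beside the other end of the rack. Origin: centre of its underside

How it is judged (in metres and radians):
On the way, in this order (a step that is already met when the one before it is completed fails the run):
1. the wide-capped tube is home while the other two still stand proud (value of joint wide below 0.003 m and value of joint each of ball, slim above 0.009 m), for 0.2 s.
2. then the ball-capped tube is home too while the slim-capped one still stands proud (value of joint each of wide, ball below 0.003 m and value of joint slim above 0.009 m), for 0.2 s.
3. last, the slim-capped tube is home as well (value of joint each of wide, ball, slim below 0.003 m), for 0.2 s.
At the end, for the whole second after the job is handed in: all three tubes are home (each collar within 3 mm of the rack's top face), pressed in the order wide, ball, slim; bottle and mouse within 15 mm of where they stood, the bottle upright (all of step 3 and distance of each of bottle, mouse from where it was at the start of the episode below 0.015 m and angle between bottle's own z axis and vertical below 0.15 rad); the robot touches nothing.
It fails at once if a tube is pulled up (stands more than 30 mm proud) (value of joint any of wide, ball, slim above 0.03 m).
It fails at once if a cap is taken between the fingers instead of being tapped on top ((horizontal distance between the grasp point and wide_top below 0.02 m and z of the grasp point in the frame of wide_top below 0.005 m) or (horizontal distance between the grasp point and ball_top below 0.02 m and z of the grasp point in the frame of ball_top below 0.005 m) or (horizontal distance between the grasp point and slim_top below 0.02 m and z of the grasp point in the frame of slim_top below 0.005 m)).
It fails at once if a tube is pressed hard (over 30 N) (contact force between any of the arm, the fingers and wide above 30 N or contact force between any of the arm, the fingers and ball above 30 N or contact force between any of the arm, the fingers and slim above 30 N).
It fails at once if a tube that is already home is pushed (over 3 N) (contact force between any of the fingers, the arm and seated_a above 3 N or contact force between any of the fingers, the arm and seated_b above 3 N).
It fails at once if the bottle or the mouse is moved by more than 15 mm, or the bottle tipped (distance of any of bottle, mouse from where it was at the start of the episode above 0.015 m or angle between bottle's own z axis and vertical above 0.3 rad).
It also fails if it takes over 42 s, if anything falls off the work surface, if the arm or the gripper's body presses on something with over 40 N, if the wrist force passes 120 N, or if a joint passes its speed limit or range.

## Working session

There is one attempt and no reset: what is moved stays moved. The work goes in short steps, Python scripts to look and compute and a tool call to move; the robot and the scene stay as the last step left them, time stands still between calls to the robot, and variables do not carry over. Pictures are saved under pics/ and viewed, and the job is handed in when it is done.

Besides the shell and the picture viewer there is one more tool, called after ">>>" in YAML: its name, and indented under it one key for each argument. servo_tool: Moves the arm, as the interface text tells. Its arguments: {"type":"object","properties":{"steps":{"type":"array","items":{"type":"array","items":{"type":"array","items":{"type":"number"}}}},"jaw":{"type":"number"},"grip_force":{"type":"number"}},"required":["steps"]}

```bash
ls; mkdir -p pics; cat > h.py <<'E'
import numpy as np,cv2
from scipy.spatial.transform import Rotation as Ro
from plant import readout, vision, r, spotter
def save(c,n): cv2.imwrite('pics/'+n+'.png',c['img'][:,:,::-1])
def cam(c,st=None):
    K=np.array([[c['fx'],0,c['cx']],[0,c['fy'],c['cy']],[0,0,1.]])
    if 'rvec' in c:
        R=cv2.Rodrigues(np.array(c['rvec'],float))[0];t=np.array(c['tvec'],float).ravel()
    else:
        T=np.eye(4);T[:3,:3]=Ro.from_euler('xyz',st['eef_rot'],degrees=True).as_matrix();T[:3,3]=st['tcp_pos']
        W=np.linalg.inv(T@np.array(c['tool_from_camera']));R=W[:3,:3];t=W[:3,3]
    return K,R,t
def ray(C,uv):
    K,R,t=C;d=R.T@np.linalg.solve(K,[uv[0],uv[1],1.]);return -R.T@t,d/np.linalg.norm(d)
def atz(C,uv,z):
    o,d=ray(C,uv);return o+d*(z-o[2])/d[2]
def tri(obs):
    A=np.zeros((3,3));b=np.zeros(3);rs=[ray(*x) for x in obs]
    for o,d in rs:
        P=np.eye(3)-np.outer(d,d);A+=P;b+=P@o
    p=np.linalg.solve(A,b);return p,[np.linalg.norm((np.eye(3)-np.outer(d,d))@(p-o)) for o,d in rs]
def proj(C,p):
    K,R,t=C;q=K@(R@np.array(p)+t);return q[:2]/q[2]
E
python3 - <<'E'
from h import *
st=readout.get_state();print(st,r.nose_length)
for n in ['side','top','wrist']:
    st=readout.get_state();c=vision.capture(n);save(c,n+'0')
    C=cam(c,st);print(n,'cam pos',-C[1].T@C[2],C[0][0,0])
    for t in ['wide_top','ball_top','slim_top','wide','ball','slim','seated_a','rack','bottle','mouse']:
        print(t,[(np.round(x['uv'],1).tolist(),round(x['conf'],2)) for x in spotter.search_frame(n,t)[:3]])
E
```

```text
pics
{'time_s': 0.0, 'joints': array([ 9.06461826e+01,  2.05921665e+01,  6.32989917e-01, -2.03712769e-02,
       -7.01370979e+01, -1.65070613e+01]), 'qd': array([ 0.04124209, -0.04401572,  0.00716445,  0.04605322,  0.03101616,
       -0.07211432]), 'joint_torque': array([-4.73323835e-04, -5.82711017e+01,  2.93048537e+01,  6.99741796e+00,
        7.01118741e-03, -1.57665850e-04]), 'tcp_pos': array([0.18437356, 0.64883596, 0.24260768]), 'eef_rot': array([-8.99910034e+01, -9.77480839e-02, -1.05867824e+02]), 'contact_force': array([-0.1557235 , -0.19886583, -0.52754257]), 'moment': array([ 0.01841776, -0.01589799,  0.02144834]), 'gripper_width': 0.08775781401948095} 0.017
side cam pos [ 0.1436912  -0.3979452   0.67002257] 542.231429194579
wide_top [([444.1, 271.6], 0.96)]
ball_top [([384.5, 277.9], 0.78)]
slim_top [([424.5, 292.7], 0.85)]
wide [([442.8, 273.0], 0.69)]
ball [([382.1, 282.9], 0.94)]
slim [([426.5, 294.2], 0.64), ([427.7, 305.2], 0.6)]
seated_a [([343.9, 285.0], 0.77), ([403.3, 274.4], 0.62)]
rack [([387.7, 315.9], 0.76)]
bottle [([288.9, 252.0], 0.77)]
mouse [([502.5, 373.6], 0.62), ([391.5, 318.9], 0.26)]
top cam pos [0.39258663 0.03515189 0.94186638] 528.2026661212093
wide_top [([442.8, 185.9], 0.91)]
ball_top [([415.7, 230.2], 0.87), ([376.7, 247.6], 0.18)]
slim_top [([458.0, 221.3], 0.6)]
wide [([419.2, 231.9], 0.41), ([454.6, 223.5], 0.18)]
ball [([418.7, 231.7], 0.9)]
slim [([455.6, 227.0], 0.52), ([441.7, 184.9], 0.26)]
seated_a [([402.4, 203.2], 0.6), ([377.7, 246.8], 0.51)]
rack [([398.9, 224.6], 0.56)]
bottle [([295.2, 240.6], 0.92)]
mouse [([500.4, 210.9], 0.67), ([402.3, 200.7], 0.37)]
wrist cam pos [0.25837812 0.62906279 0.38399253] 371.2419107412886
wide_top []
ball_top []
slim_top []
wide []
ball []
slim []
seated_a []
rack []
bottle []
mouse []
```

View images.

View pics/side0.png

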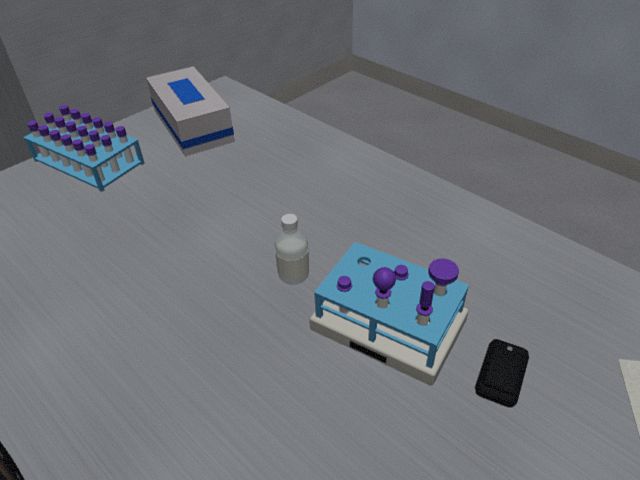

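View pics/top0.png

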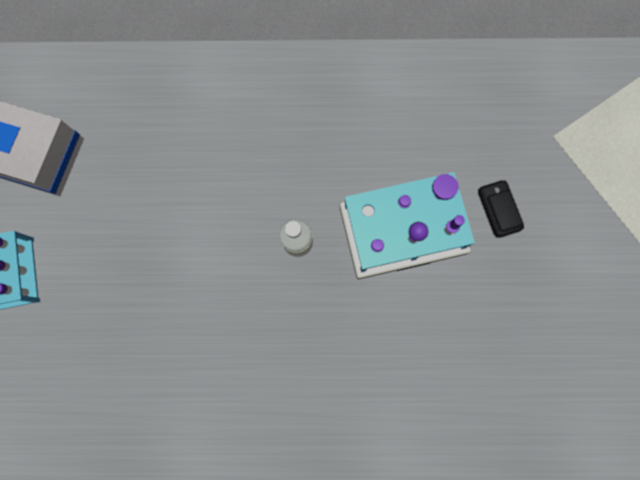

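```bash
python3 - <<'E'
from h import *
st=readout.get_state()
cs={}
for n in ['side','top']:
    c=vision.capture(n);cs[n]=cam(c)
    im=c['img'];print(n)
m={}
for t in ['wide_top','ball_top','slim_top','bottle','mouse','rack','seated_a']:
    o=[]
    for n in ['side','top']:
        S=spotter.silhouettes(n,t)
        for s in S[:2]:
            ys,xs=np.nonzero(s['region']); print(n,t,round(s['conf'],2),np.round(s['uv'],1),xs.min(),xs.max(),ys.min(),ys.max(),len(xs))
        if S:o.append((cs[n],S[0]['uv']))
    if len(o)==2: print(t,tri(o))
c=vision.capture('top')
cv2.imwrite('pics/topz.png',cv2.resize(c['img'][120:320,250:550,::-1],None,fx=2.6,fy=2.6,interpolation=cv2.INTER_CUBIC))
c=vision.capture('side')
cv2.imwrite('pics/sidez.png',cv2.resize(c['img'][200:430,250:550,::-1],None,fx=2.6,fy=2.6,interpolation=cv2.INTER_CUBIC))
E
```

```text
side
top
side wide_top 0.71 [444.3 273.8] 428 457 259 284 643
top wide_top 0.62 [440.5 185.7] 430 458 174 200 591
wide_top (array([ 0.64305103, -0.14000666,  0.11300558]), [np.float64(0.002913840296612135), np.float64(0.002913840296612194)])
side ball_top 0.9 [383.7 279.8] 372 395 267 290 438
top ball_top 0.81 [416.8 232.4] 407 427 222 242 357
ball_top (array([ 0.56119497, -0.09537854,  0.13216834]), [np.float64(0.0021646232163937537), np.float64(0.0021646232163938495)])
side slim_top 0.77 [424.9 295.5] 420 433 282 306 269
side slim_top 0.3 [501.5 374. ] 475 528 340 407 2592
top slim_top 0.74 [459.  224.3] 449 464 215 229 178
slim_top (array([ 0.57037538, -0.15833425,  0.14122468]), [np.float64(0.0003083149406509794), np.float64(0.00030831494065101397)])
side bottle 0.86 [290.7 252.9] 275 308 214 283 1784
top bottle 0.57 [294.8 239.2] 279 312 219 256 1046
top bottle 0.26 [401.  202.2] 397 410 195 209 164
bottle (array([0.56687614, 0.10139132, 0.05191077]), [np.float64(0.0024083807672961362), np.float64(0.0024083807672961744)])
side mouse 0.71 [501.2 372.8] 475 528 339 407 2634
top mouse 0.92 [502.2 209.7] 476 522 179 237 1793
mouse (array([ 0.62419176, -0.26659359,  0.0178741 ]), [np.float64(0.00026844980303008983), np.float64(0.00026844980303024536)])
side rack 0.55 [387.8 316.4] 308 468 242 385 12764
top rack 0.61 [403.  199.4] 397 411 195 208 160
top rack 0.56 [398.8 229.1] 339 473 173 279 8535
rack (array([ 0.63409736, -0.08148352, -0.00897799]), [np.float64(0.019688979756128874), np.float64(0.01968897975612903)])
side seated_a 0.62 [344.7 286. ] 337 350 276 313 225
side seated_a 0.54 [402.5 272.9] 394 407 265 280 186
top seated_a 0.73 [402.9 202.9] 397 410 195 208 151
top seated_a 0.42 [377.4 247.3] 370 383 239 252 151
seated_a (array([ 0.58002596, -0.05774254,  0.10132774]), [np.float64(0.0388358253357889), np.float64(0.03883582533578886)])
```

View pics/topz.png

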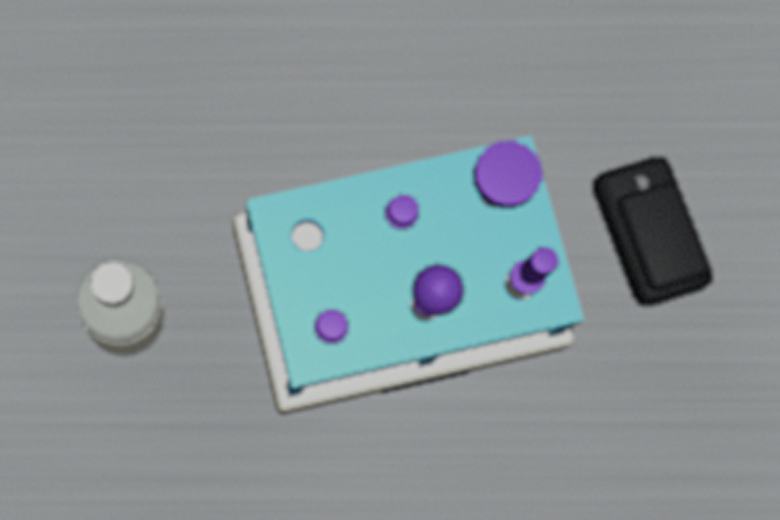

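View pics/sidez.png

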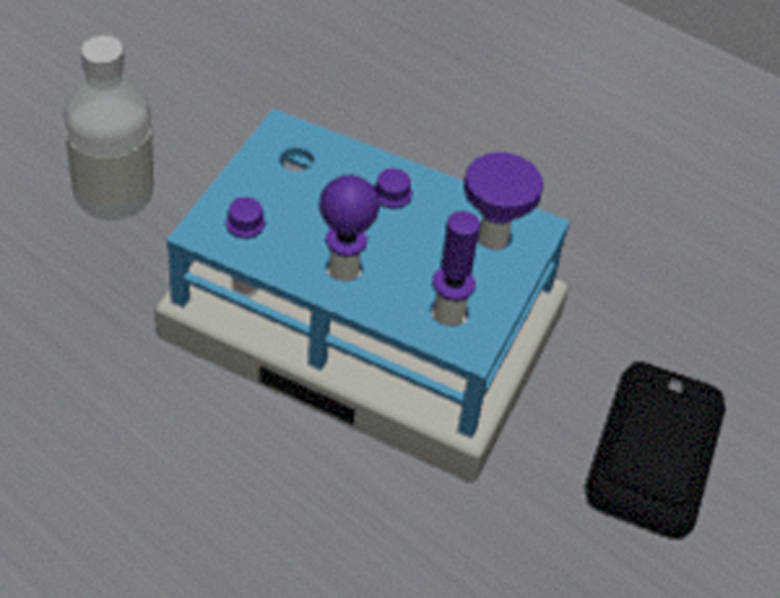

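```bash
python3 - <<'E'
from h import *
for n in ['side','top']:
    c=vision.capture(n);C=cam(c)
    hsv=cv2.cvtColor(c['img'],cv2.COLOR_RGB2HSV)
    m=((hsv[...,0]>125)&(hsv[...,0]<155)&(hsv[...,1]>100)).astype(np.uint8)
    k,l,s,ce=cv2.connectedComponentsWithStats(m)
    for i in range(1,k):
        if s[i,4]>30 and s[i,0]>250: print(n,s[i],ce[i].round(1))
    m=((hsv[...,0]>85)&(hsv[...,0]<105)&(hsv[...,1]>100)&(hsv[...,2]>100)).astype(np.uint8)
    m[:,:250]=0
    k,l,s,ce=cv2.connectedComponentsWithStats(m)
    i=1+np.argmax(s[1:,4]);print('blue',s[i])
    if n=='top':
        cn=max(cv2.findContours((l==i).astype(np.uint8),cv2.RETR_EXTERNAL,2)[0],key=cv2.contourArea)
        print(cv2.minAreaRect(cn),cv2.approxPolyDP(cn,5,True)[:,0].tolist())
        for p in cv2.boxPoints(cv2.minAreaRect(cn)):print(p,atz(C,p,.085).round(4))
E
```

```text
side [429 259  30  27 605] [443.2 271. ]
side [374 265  34  34 647] [388.1 279.1]
side [337 276  15  15 175] [344.  283.3]
side [417 281  18  35 380] [425.9 298.5]
blue [ 314  242  155  108 6506]
top [433 174  25  25 481] [444.9 186.5]
top [399 195  11  12 107] [404.2 201. ]
top [446 216  18  17 187] [454.7 224. ]
top [410 222  18  19 267] [417.8 231.4]
top [372 240  11  11 106] [377.  245.1]
blue [436 192  29  24 236]
((450.763671875, 206.75701904296875), (23.736513137817383, 23.43330955505371), 72.34988403320312) [[436, 199], [446, 211], [455, 208], [455, 215], [459, 207], [464, 215], [458, 192]]
[436.00006 198.99998] [ 0.6261 -0.1354  0.085 ]
[458.33026 191.89491] [ 0.6382 -0.1732  0.085 ]
[465.52728 214.51405] [ 0.5992 -0.1833  0.085 ]
[443.19708 221.61913] [ 0.5873 -0.1458  0.085 ]
```

```bash
cat > fit.py <<'E'
from h import *
from scipy.optimize import least_squares
Ct=cam(vision.capture('top'));Cs=cam(vision.capture('side'))
zt=lambda p:np.array([250+(p[0]+.5)/2.6-.5,120+(p[1]+.5)/2.6-.5])
zs=lambda p:np.array([250+(p[0]+.5)/2.6-.5,200+(p[1]+.5)/2.6-.5])
# local y+ toward bottle end (+y world), x+ away
L={'c1':(.0625,.095,.085),'c2':(.0625,-.095,.085),'c3':(-.0625,-.095,.085),'c4':(-.0625,.095,.085),
 'hole':(.031,.062,.085),'s1':(.031,0,.099),'s2':(-.031,.062,.099),'wide':(.031,-.062),'ball':(-.031,0),'slim':(-.031,-.062)}
H={'wide':.110,'ball':.114,'slim':.134}
T={'c1':(248,200),'c2':(531,137),'c3':(582,322),'c4':(292,386),'hole':(308,236),'s1':(403,210),'s2':(332,325),'wide':(508,173),'slim':(544,261),'ball':(438,289)}
S={'c1':(273,110),'c2':(568,225),'c3':(485,378),'c4':(170,240),'s1':(394,180),'s2':(246,208),'wide':(504,184),'slim':(463,221),'ball':(350,206)}
def P(v,k):
    l=L[k];z=l[2] if len(l)==3 else H[k]+v[3+['wide','ball','slim'].index(k)]
    c,s=np.cos(v[2]),np.sin(v[2]);return np.array([v[0]+c*l[0]-s*l[1],v[1]+s*l[0]+c*l[1],z])
def f(v,full=False):
    o=[]
    for C,D,zf in((Ct,T,zt),(Cs,S,zs)):
        for k in D:o.append(proj(C,P(v,k))-zf(D[k]))
    return o if full else np.ravel(o)
s=least_squares(f,[.6,-.08,0.2,.02,.02,.02],loss='soft_l1')
print(s.x.round(4),np.degrees(s.x[2]))
for k,e in zip(list(T)+list(S),f(s.x,1)):print(k,e.round(2),end=' ')
print()
for k in L:print(k,P(s.x,k).round(4))
E
python3 fit.py
```

```text
[ 0.5922 -0.0893  0.2219  0.018   0.0206  0.0218] 12.713250610151519
c1 [-0.35 -0.77] c2 [ 0.46 -0.98] c3 [ 0.97 -1.18] c4 [ 0.09 -0.26] hole [ 0.12 -1.13] s1 [ 0.77 -1.42] s2 [ 0.43 -1.27] wide [ 0.51 -0.44] slim [ 1.11 -1.34] ball [ 0.2  -0.32] c1 [-0.68  0.22] c2 [-0.02 -0.19] c3 [-1.23  1.18] c4 [-2.43  0.43] s1 [-0.78  0.45] s2 [-1.14  0.76] wide [-0.98  0.13] slim [-0.59  0.38] ball [-1.29  0.05] 
c1 [0.6322 0.0171 0.085 ]
c2 [ 0.674  -0.1682  0.085 ]
c3 [ 0.5521 -0.1957  0.085 ]
c4 [ 0.5103 -0.0104  0.085 ]
hole [ 0.6088 -0.022   0.085 ]
s1 [ 0.6224 -0.0825  0.099 ]
s2 [ 0.5483 -0.0356  0.099 ]
wide [ 0.636  -0.1429  0.128 ]
ball [ 0.5619 -0.0961  0.1346]
slim [ 0.5756 -0.1566  0.1558]
```

>>> servo_tool:
  steps:
    - [[0.02,0,0.02,0,0,0],[0.032,0,0.0325,0,0,0],[0.032,0,0.0325,0,0,0],[0.032,0,0.0325,0,0,0],[0.032,0,0.0325,0,0,0],[0.032,0,0.0325,0,0,0],[0.032,0,0.0325,0,0,0],[0.032,0,0.0325,0,0,0],[0.032,0,0.0325,0,0,0],[0.032,0,0.0325,0,0,0],[0.032,0,0.0325,0,0,0],[0.032,0,0.0325,0,0,0],[0.032,0,0.0325,0,0,0],[0.032,0,0.0325,0,0,0],[0.032,0,0.0325,0,0,0],[0.032,0,0.0325,0,0,0],[0.032,0,0.0325,0,0,0],[0.032,0,0.0325,0,0,0],[0.032,0,0.0325,0,0,0],[0.02,0,0.02,0,0,0]]
  jaw: 255
  grip_force: 20

```text
time_s: 4.75
tcp_pos: [0.6184, -0.1169, 0.2432]
eef_rot: [-90.0, -0.0, -106.0]
contact_force: [0.2, -0.2, 0.0]
gripper_width: 0.0005
```

```bash
cat >> h.py <<'E'
def go(p,st=None):
    st=st or readout.get_state();R=Ro.from_euler('xyz',st['eef_rot'],degrees=True).as_matrix()
    return (R.T@(np.array(p)-st['tcp_pos'])).round(4)
E
python3 - <<'E'
from h import *
st=readout.get_state();print(st['time_s'],st['tcp_pos'],st['eef_rot'],st['contact_force'],st['gripper_width'],st['joints'])
c=vision.capture('wrist');save(c,'w1');C=cam(c,st)
for k,p in dict(wide=(.636,-.1429,.128),ball=(.5619,-.0961,.1346),slim=(.5756,-.1566,.1558),tip=np.array(st['tcp_pos'])-[0,0,.017]).items():print(k,proj(C,p))
print(go((.636,-.143,.244)))
E
```

```text
4.75 [ 0.61835787 -0.11688684  0.24322627] [-9.00058917e+01 -2.33112845e-02 -1.05951926e+02] [ 0.1998952  -0.20267748  0.01524197] 0.0005017969560449434 [ 7.05221268e+00  1.63035428e+01 -5.47505128e+00  2.06252106e-02
 -6.82359404e+01  6.69882106e+01]
wide [351.45894787 206.56811654]
ball [316.48968467 318.95069315]
slim [397.17644109 294.68550234]
tip [323.14991802 300.15226212]
[ 0.0184 -0.0012  0.0225]
```

View pics/w1.png

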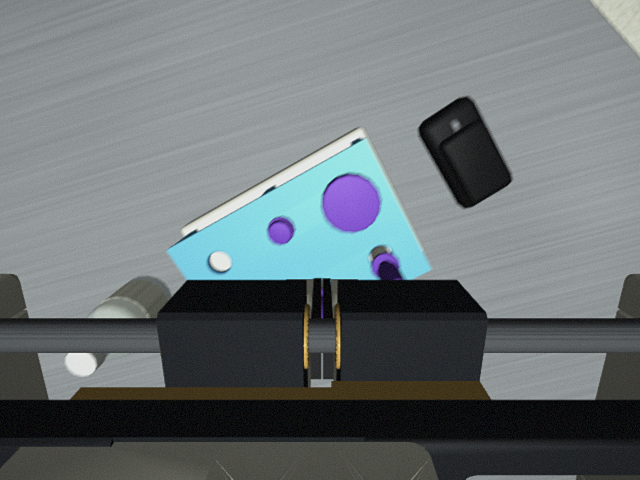

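>>> servo_tool:
  steps:
    - [[0.0184,0,0.0235,0,0,0],[0,0.03,0,0,0,0],[0,0.03,0,0,0,0],[0,0.02,0,0,0,0],[0,0.008,0,0,0,0],[0,0.003,0,0,0,0],[0,0.002,0,0,0,0],[0,0.002,0,0,0,0],[0,0.002,0,0,0,0],[0,0.002,0,0,0,0],[0,0.002,0,0,0,0],[0,0,0,0,0,0]]

```text
time_s: 6.0
tcp_pos: [0.6355, -0.1381, 0.1429]
eef_rot: [-89.9, 0.0, -105.8]
contact_force: [0.9, 1.4, 2.0]
gripper_width: 0.0006
```

```bash
python3 - <<'E'
from h import *
st=readout.get_state();print(st['time_s'],st['tcp_pos'],st['contact_force'])
c=vision.capture('side')
cv2.imwrite('pics/s2.png',cv2.resize(c['img'][200:430,250:550,::-1],None,fx=2.6,fy=2.6,interpolation=cv2.INTER_CUBIC))
E
```

```text
6.0 [ 0.63551595 -0.13811514  0.14293048] [0.89345576 1.35208506 1.9594177 ]
```

View pics/s2.png

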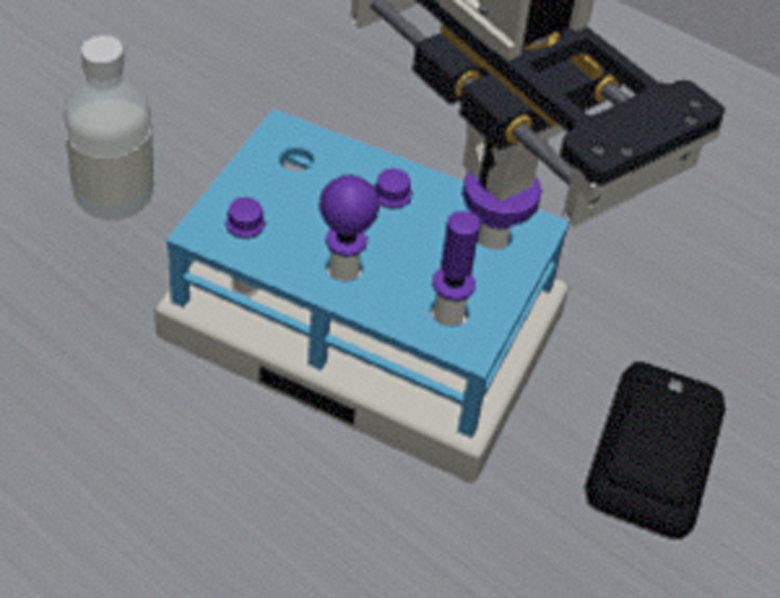

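>>> servo_tool:
  steps:
    - [[0,0.002,0,0,0,0],[0,0.002,0,0,0,0],[0,0.002,0,0,0,0],[0,0.002,0,0,0,0],[0,0.002,0,0,0,0],[0,0.002,0,0,0,0],[0,0.002,0,0,0,0],[0,0.002,0,0,0,0],[0,0,0,0,0,0]]

```text
time_s: 6.95
tcp_pos: [0.6349, -0.1382, 0.1263]
eef_rot: [-90.0, -0.0, -105.9]
contact_force: [3.2, -0.0, 2.5]
gripper_width: 0.0003
```

```bash
python3 - <<'E'
from h import *
st=readout.get_state();print(st['time_s'],st['tcp_pos'],st['contact_force'])
E
```

```text
6.95 [ 0.63494063 -0.13823136  0.12634299] [ 3.16902735 -0.04540513  2.46772813]
```

>>> servo_tool:
  steps:
    - [[0,0.0015,0,0,0,0],[0,0.0015,0,0,0,0],[0,0,0,0,0,0],[0,0,0,0,0,0]]

```text
time_s: 7.35
tcp_pos: [0.635, -0.1383, 0.1244]
eef_rot: [-90.0, -0.0, -105.8]
contact_force: [0.5, 1.9, 8.6]
gripper_width: 0.0003
```

>>> servo_tool:
  steps:
    - [[0,-0.01,0,0,0,0],[0,-0.03,0,0,0,0],[0,-0.04,0,0,0,0],[0,-0.02,0,0,0,0],[0,0,0,0,0,0]]

```text
time_s: 7.85
tcp_pos: [0.6356, -0.1384, 0.2272]
eef_rot: [-89.8, 0.1, -105.9]
contact_force: [-0.2, 0.1, -0.0]
gripper_width: 0.0004
```

```bash
python3 - <<'E'
from h import *
st=readout.get_state();print(st['time_s'],st['tcp_pos'],st['contact_force'])
c=vision.capture('side')
cv2.imwrite('pics/s3.png',cv2.resize(c['img'][200:430,250:550,::-1],None,fx=2.6,fy=2.6,interpolation=cv2.INTER_CUBIC))
print(proj(cam(c),(.636,-.1429,.110)))
c=vision.capture('top')
cv2.imwrite('pics/t3.png',cv2.resize(c['img'][120:320,250:550,::-1],None,fx=2.6,fy=2.6,interpolation=cv2.INTER_CUBIC))
print(go((.5619,-.0961,st['tcp_pos'][2])))
E
```

```text
7.85 [ 0.63562335 -0.13837191  0.22716228] [-0.17947787  0.12965786 -0.03830616]
[440.86573841 279.50717802]
[-0.0206 -0.0037 -0.0809]
```

View pics/s3.png

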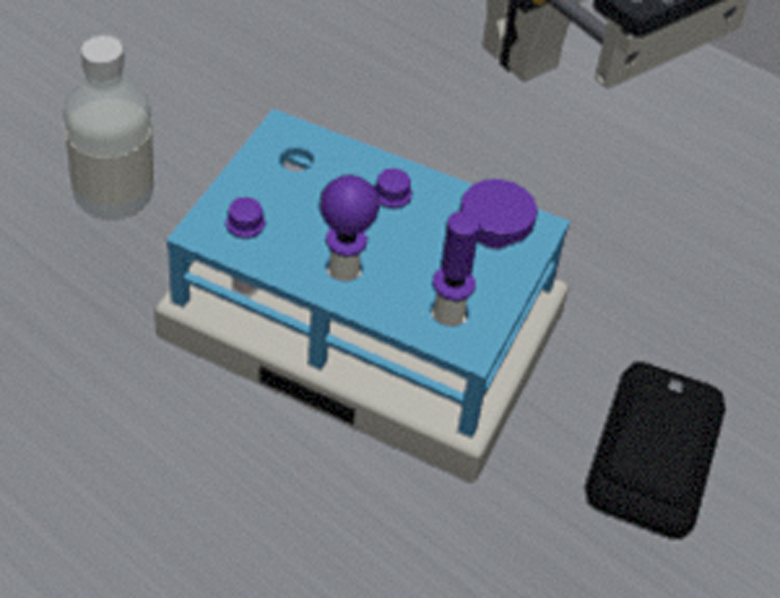

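View pics/t3.png

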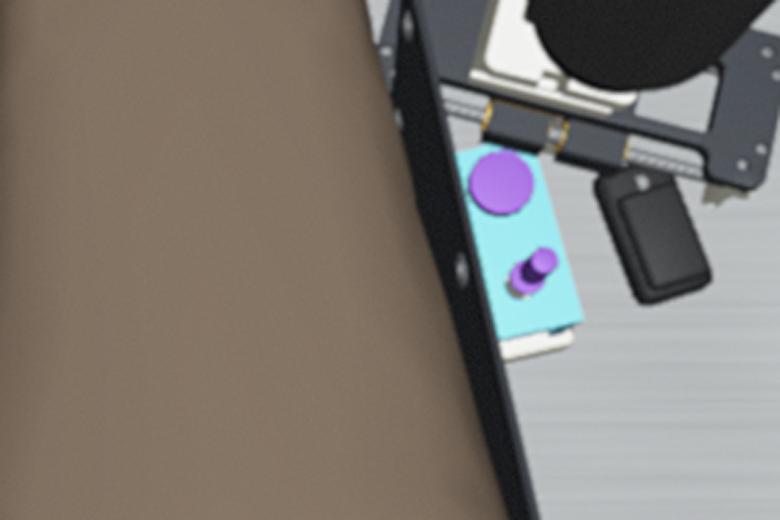

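>>> servo_tool:
  steps:
    - [[-0.01,0.005,-0.04,0,0,0],[-0.01,0.005,-0.04,0,0,0],[0,0,0,0,0,0],[0,0,0,0,0,0]]

```text
time_s: 8.35
tcp_pos: [0.5619, -0.0967, 0.2126]
eef_rot: [-90.1, -0.0, -105.8]
contact_force: [0.5, -0.2, 0.6]
gripper_width: 0.0004
```

```bash
python3 - <<'E'
from h import *
st=readout.get_state();print(st['time_s'],st['tcp_pos'],st['eef_rot'],st['contact_force'])
print(go((.5619,-.0961,.170)))
E
```

```text
8.35 [ 0.56192129 -0.0967491   0.21262183] [-9.01280822e+01 -4.15502822e-02 -1.05808996e+02] [ 0.50573274 -0.19527603  0.64161647]
[-0.0006  0.0426 -0.0001]
```

>>> servo_tool:
  steps:
    - [[0,0.02,0,0,0,0],[0,0.015,0,0,0,0],[0,0.005,0,0,0,0],[0,0.002,0,0,0,0],[0,0.002,0,0,0,0],[0,0.002,0,0,0,0],[0,0.002,0,0,0,0],[0,0.002,0,0,0,0],[0,0.002,0,0,0,0],[0,0.002,0,0,0,0],[0,0.002,0,0,0,0],[0,0,0,0,0,0]]

```text
time_s: 9.55
tcp_pos: [0.5637, -0.0971, 0.1575]
eef_rot: [-90.0, 0.0, -105.9]
contact_force: [1.5, -0.8, 2.7]
gripper_width: 0.0002
```

>>> servo_tool:
  steps:
    - [[0,0.002,0,0,0,0],[0,0.002,0,0,0,0],[0,0.002,0,0,0,0],[0,0.002,0,0,0,0],[0,0.001,0,0,0,0],[0,0.001,0,0,0,0],[0,0.001,0,0,0,0],[0,0,0,0,0,0],[0,0,0,0,0,0]]

```text
time_s: 10.45
tcp_pos: [0.5634, -0.0971, 0.1465]
eef_rot: [-90.0, 0.0, -105.9]
contact_force: [0.9, -0.7, 1.8]
gripper_width: 0.0005
```

>>> servo_tool:
  steps:
    - [[0,0.001,0,0,0,0],[0,0.001,0,0,0,0],[0,0.0005,0,0,0,0],[0,0,0,0,0,0],[0,0,0,0,0,0]]

```text
time_s: 10.95
tcp_pos: [0.5636, -0.0971, 0.1446]
eef_rot: [-90.0, 0.0, -105.8]
contact_force: [0.4, 0.1, 7.4]
gripper_width: 0.0006
```

>>> servo_tool:
  steps:
    - [[0,-0.01,0,0,0,0],[0,-0.03,0,0,0,0],[0,-0.035,0,0,0,0],[0,0,0,0,0,0]]

```text
time_s: 11.35
tcp_pos: [0.5651, -0.0972, 0.2238]
eef_rot: [-89.7, 0.1, -105.8]
contact_force: [-0.3, 0.7, 0.5]
gripper_width: 0.0004
```

```bash
python3 - <<'E'
from h import *
st=readout.get_state();print(st['time_s'],st['tcp_pos'],st['contact_force'])
c=vision.capture('side')
cv2.imwrite('pics/s4.png',cv2.resize(c['img'][200:430,250:550,::-1],None,fx=2.6,fy=2.6,interpolation=cv2.INTER_CUBIC))
print((proj(cam(c),(.5619,-.0961,.114))-[250,200])*2.6)
print(go((.5756,-.1566,st['tcp_pos'][2])))
E
```

```text
11.35 [ 0.56509859 -0.09722387  0.22381423] [-0.32876969  0.68995449  0.48447033]
[343.63527697 232.14897237]
[ 0.0542 -0.0024  0.0275]
```

View pics/s4.png

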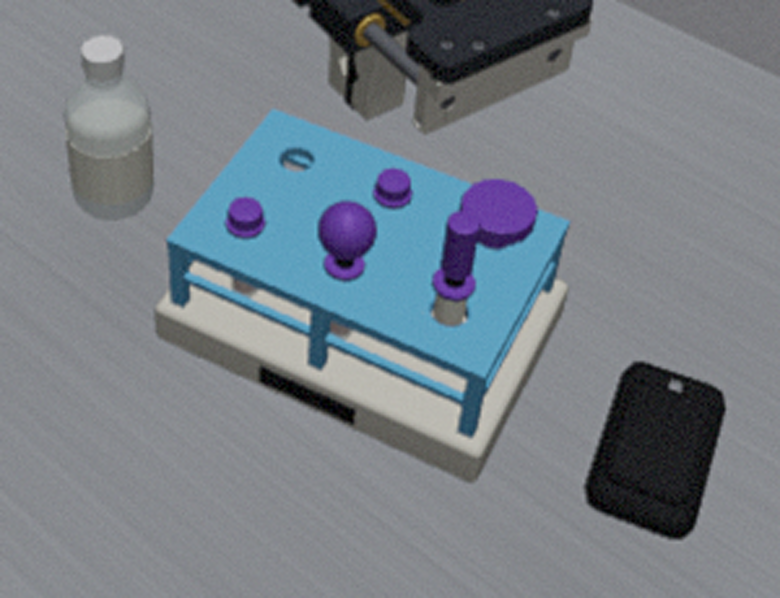

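The ball is down: its collar at (345, 266) now sits on the rack, and its centre at (347, 231) matches the home prediction. The slim tube's collar at (454, 284) is still raised.

>>> servo_tool:
  steps:
    - [[0.025,0.005,0.0135,0,0,0],[0.0275,0.01,0.0135,0,0,0],[0,0.005,0,0,0,0],[0,0,0,0,0,0],[0,0,0,0,0,0]]

```text
time_s: 11.9
tcp_pos: [0.5744, -0.1546, 0.1985]
eef_rot: [-90.1, -0.0, -105.9]
contact_force: [-0.3, 0.7, 0.5]
gripper_width: 0.0006
```

```bash
python3 - <<'E'
from h import *
st=readout.get_state();print(st['time_s'],st['tcp_pos'],st['contact_force'])
c=vision.capture('side')
cv2.imwrite('pics/s5.png',cv2.resize(c['img'][200:430,300:550,::-1],None,fx=2.6,fy=2.6,interpolation=cv2.INTER_CUBIC))
print(go((.5756,-.1566,.176)))
E
```

```text
11.9 [ 0.57442512 -0.15461099  0.19849301] [-0.25481332  0.74053392  0.4551109 ]
[0.0019 0.023  0.0014]
```

View pics/s5.png

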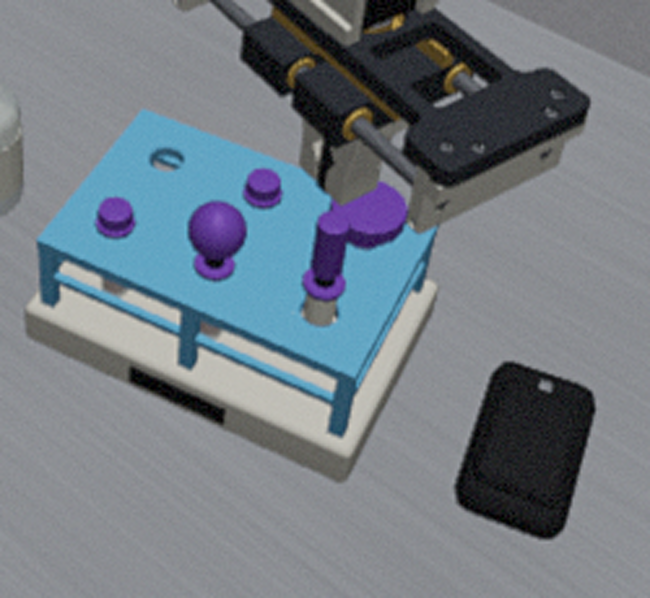

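>>> servo_tool:
  steps:
    - [[0.0015,0.015,0.001,0,0,0],[0,0.006,0,0,0,0],[0,0.002,0,0,0,0],[0,0.002,0,0,0,0],[0,0.002,0,0,0,0],[0,0.002,0,0,0,0],[0,0.002,0,0,0,0],[0,0.002,0,0,0,0],[0,0,0,0,0,0]]

```text
time_s: 12.85
tcp_pos: [0.5759, -0.1566, 0.1661]
eef_rot: [-90.0, 0.0, -105.9]
contact_force: [0.7, 0.6, 2.3]
gripper_width: 0.0008
```

```bash
python3 - <<'E'
from h import *
st=readout.get_state();print(st['time_s'],st['tcp_pos'],st['contact_force'])
c=vision.capture('side')
cv2.imwrite('pics/s6.png',cv2.resize(c['img'][200:430,300:550,::-1],None,fx=2.6,fy=2.6,interpolation=cv2.INTER_CUBIC))
E
```

```text
12.85 [ 0.57587489 -0.15664271  0.166109  ] [0.67731809 0.60082106 2.3422741 ]
```

View pics/s6.png

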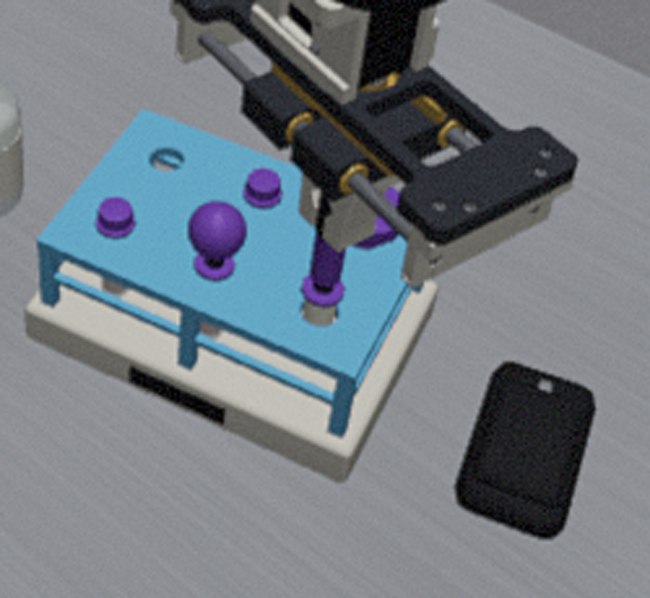

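>>> servo_tool:
  steps:
    - [[0,0.002,0,0,0,0],[0,0.002,0,0,0,0],[0,0.002,0,0,0,0],[0,0.002,0,0,0,0],[0,0.002,0,0,0,0],[0,0.002,0,0,0,0],[0,0.0015,0,0,0,0],[0,0.0015,0,0,0,0],[0,0,0,0,0,0],[0,0,0,0,0,0]]

```text
time_s: 13.9
tcp_pos: [0.5755, -0.1568, 0.1509]
eef_rot: [-90.0, -0.0, -105.9]
contact_force: [0.4, 1.0, 2.6]
gripper_width: 0.0002
```

>>> servo_tool:
  steps:
    - [[0,0.001,0,0,0,0],[0,0.001,0,0,0,0],[0,0.0005,0,0,0,0],[0,0,0,0,0,0],[0,0,0,0,0,0]]

```text
time_s: 14.4
tcp_pos: [0.5757, -0.1568, 0.1491]
eef_rot: [-90.0, -0.0, -105.8]
contact_force: [-1.1, 1.3, 6.4]
gripper_width: 0.0003
```

>>> servo_tool:
  steps:
    - [[0,-0.01,0,0,0,0],[0,-0.03,0,0,0,0],[0,-0.04,0,0,0,0],[0,-0.04,0,0,0,0],[0,-0.03,0,0,0,0],[0,0,0,0,0,0],[0,0,0,0,0,0],[0,0,0,0,0,0]]

```text
time_s: 15.2
tcp_pos: [0.5747, -0.1566, 0.2973]
eef_rot: [-90.1, -0.0, -105.9]
contact_force: [0.7, 0.0, -0.1]
gripper_width: 0.0005
```

```bash
python3 - <<'E'
from h import *
st=readout.get_state();print(st['time_s'],st['tcp_pos'],st['contact_force'])
c=vision.capture('side')
cv2.imwrite('pics/s7.png',cv2.resize(c['img'][200:430,250:550,::-1],None,fx=2.6,fy=2.6,interpolation=cv2.INTER_CUBIC))
C=cam(c)
for p in [(.636,-.1429,.110),(.5619,-.0961,.114),(.5756,-.1566,.134)]: print((proj(C,p)-[250,200])*2.6)
E
```

```text
15.2 [ 0.57471554 -0.15662762  0.29732328] [ 0.74155388  0.03076423 -0.05055588]
[496.25091986 206.71866284]
[343.63527697 232.14897237]
[455.92146937 250.6801796 ]
```

View pics/s7.png

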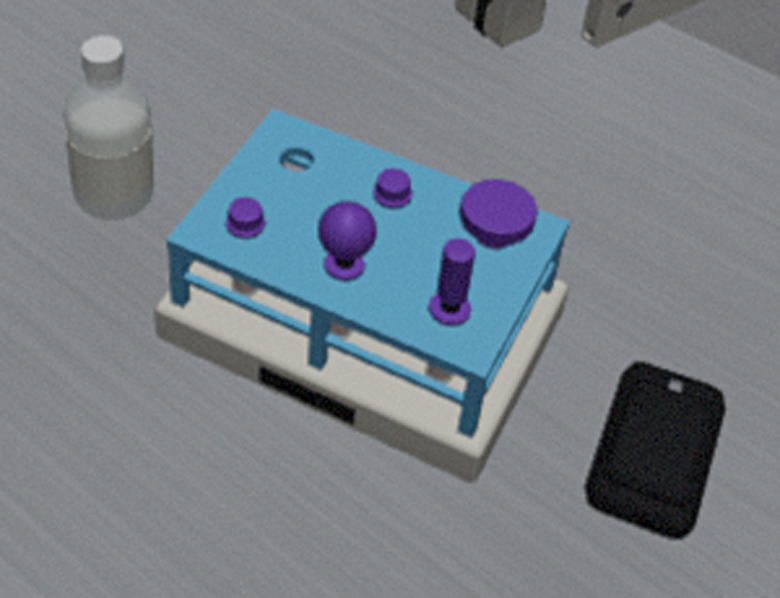

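All three collars sit on the rack plate: wide at (498, 210), ball at (347, 231), slim top at (459, 247). Bottle and mouse have not moved, and the gripper is clear.

```bash
python3 -c "
from h import *
print(r.close_job())"
```

```text
the job is handed in; nothing more can be done
None
```

I tapped the three tubes home with the closed fingertips in the order wide, ball, slim, then lifted clear and handed the job in at about 15 s of the 42 s allowed.

- **Pressing:** each tube was pushed down until the force rose at its stop. The last vertical readings were 8.6 N (wide), 7.4 N (ball) and 6.4 N (slim). Force was only read at the end of each move, so brief peaks in between were not seen. The fingertip heights at those forces match the home heights in the text.
- **Final side picture:** the ball and slim collars sit on the rack plate. The wide cap hides its own collar, so that one rests on the force and height match, and on the cap being where it should appear when home, within 2 pixels. Bottle and mouse look unmoved and the bottle is upright.
- **End state:** the tool stood at z = 0.297 m with no contact force.
- **Disagreements:** the wrist camera placed the wide cap about 3 mm from the two-camera estimate. I pressed that cap about 5 mm off its centre because a sideways move fell short, which is well inside its 21 mm radius.

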